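# Ready a sterilising box for the autoclave

## Robot

A 6-joint arm with a two-finger parallel gripper is mounted at the origin on a cart in front of the work surface, level with it; the furniture and walls round the work are solid. World frame = base frame: x ahead of the robot, y to its left, z up, the work surface at z = 0. Lengths are in m, angles in rad, forces in N, time in s.
With the tool pointing down it reaches from about 0.35 to 0.775 m from the base axis. Payload 5.5 kg.
Tool frame: the origin (TCP) lies between the finger pads; the fingertips stand 22 mm ahead of it and the grasp point (between the pads) lies 3 mm ahead of it; z points along the fingers, y is the line along which they close (so a half turn about z gives the same grasp; the last joint's range is limited). The gripper opens to 85 mm and grips with 20 to 120 N. Pads are 22 mm wide; open, the fingers measure 114 mm over their backs; the gripper's body (76 mm by 85 mm) begins 54 mm behind the grasp point. The pads swing forward as they close: fully open they stand 13 mm farther back than shut.
Start: joints at [1.149, 0.313, 0.046, 1.304, 0, 1.431], TCP at [0.16, 0.552, 0.253] pointing down, gripper open.
Joint ranges: [-2.76, 2.76], [-0.86, 1.69], [-1.03, 1.26], [-2.2, 2.34], [-1.47, 1.5], [-3.14, 3.14]. Speed limits (rad/s): [2.57, 2.57, 3.14, 3.14, 3.14, 3.14].

## Interface

Orientations are given as a 3x3 rotation matrix whose columns are the frame's x, y, z axes.
In Python, from rig import manip gives the robot as it stands. Calls block until the motion is done:
- manip.move_pose(position, orientation): joint-space move of the TCP to a pose.
- manip.move_l(position, orientation=None, max_speed=0.15): straight line of the TCP; orientation=None keeps the orientation; max_speed is the mean speed in m/s.
- manip.goto_joints(angles): joint-space move.
- manip.move_gripper(opening, f_grip=None): opening from 0.0 (shut) to 1.0 (fully open); f_grip is the grip in N (None keeps the last); returns when the fingers have stopped.
- manip.hold(seconds).
- manip.solve_ik(position, orientation): joint angles nearest the present ones, or None.
- manip.sense(): the state.
- manip.read_camera(name): name is "scene" or "top" or "wrist"; returns the picture (384x512x3 uint8, red, green, blue); there is no depth.
- manip.camera_params(name): a dict with "K" (3x3 intrinsics, pixels), "cam_to_world" (4x4, takes a point from camera to world coordinates); the wrist camera has in their place "hand_eye" (4x4, takes a point from camera to tool coordinates, whose origin is the TCP and whose axes are the flange's). Camera axes: x right, y down, z forward; pixel columns grow to the right and rows downward; lengths in m; the calibration is good to about 2 mm. A picture is of the moment at which its call begins: read the wrist's pose just before it. camera_params takes no time and is no camera call.
A pose or a line that the arm cannot do raises manip.IKError and nothing moves.
- manip.close_job(): hands the job in; it is judged then, once.
The state is a dict: "t": time; "qpos": joint angles; "qvel": joint speeds; "tau": joint torques, N m; "eef_pos": TCP position; "orientation": TCP orientation; "contact_force": force on the tool from outside, world axes, zero at the start; "moment": the same for the moment, N m; "gripper_width": opening from 0.0 (shut) to 1.0 (fully open); "grip_force": force on a finger pad.
Only numpy, scipy, OpenCV 4.12 (cv2) and the standard library are available. Lean on these libraries where they do the work, as an engineer would, in place of code of your own. Each camera call takes 0.05 s, during which the arm holds its last target. There are 200 camera calls.

## Task

Get the steel sterilising box ready for the autoclave: gently lower its open lid until it is fully shut, then grip the blue thumbscrew of the vent in the lid and turn it clockwise until it seats. Then back it off a quarter turn from the seat so that steam can get in, and finish while still holding the thumbscrew there between the fingers: do not let go, I will tape it in that position. Leave the amber bottle and the petri dish beside the box where they are.

Things in the scene. Friction and masses are not known exactly. Their poses are not given: they have to be found in the camera images.
- steri_box: fixed open-topped stainless box, 130 (x) x 210 (y) x 55 mm high, walls 4 mm, with a hinged lid; it cannot slide. Origin at the centre of its underside, on the bench. Its x axis points from the front (lip side) to the back (hinge side), its y axis to the left seen from the front, z up.
- lid (a joint): opening angle of the lid in rad: 0 fully shut, growing as the front edge rises. The lid hinges about the box's y axis at the back rim. A stiff hinge: the lid stays at any angle where it is left, and 1 to 4 N of push near the front edge moves it. At the start it stands open by 0.45 to 0.8 rad.
- lid_hinge (a point): point on the lid's hinge axis at mid-width, 65 mm behind the box's centre, 55.5 mm above the bench. It turns with the lid: its z axis is the normal of the lid's top face, its x axis runs in the lid's plane from front to hinge.
- lid_press (a point): point on the top face of the 6 mm thick aluminium lid, mid-width, 118 mm from the hinge axis towards the front: a good place to push the lid down. The plate ends 16 mm further front, with a black lip 50 mm wide and 4 mm thick reaching 19 mm beyond. Lid shut: top face 61.5 mm above the bench.
- thumbscrew_grip (a point): grip point on the thumbscrew's axis, 57 mm in front of the hinge axis, mid-width, 38 mm above the lid's top face. Blue wing standing square to the lid: 46 mm long, 10 thick, 28 high; the point is 9 mm below its top, 21 mm above a brass collar 22 mm across. Axes: x along the wing, y across its thickness (the way to grip), z along the turning axis. It does not rise or sink as it turns.
- thumbscrew (a joint): angle in rad off the seat: 0 seated (hard stop), growing as unscrewed (counterclockwise from above). Starts 0.6 to 1.3; friction about 0.06 N m, stays where left. A white line on top of one half of the wing points at the red dot on the lid (box's front) when seated, at the green dot (box's -y side) a quarter turn off.
- amber_bottle: loose brown bottle with a black cap, 53 mm across, 115 mm tall, on the bench left of the box; leave it alone. Origin at the centre of its underside.
- petri_dish: loose flat round dish, dark red, 62 mm across, 16 mm high, on the bench right of the box; leave it alone. Origin at the centre of its underside.

How it is judged:
On the way, in this order (a step that is already met when the one before it is completed fails the run):
1. the lid is fully shut, the thumbscrew not yet seated (value of joint lid below 0.03 rad and value of joint thumbscrew above 0.3 rad), for 0.2 s.
2. with the lid shut, the thumbscrew is turned to its seat by the fingers (value of joint lid below 0.03 rad and value of joint thumbscrew below 0.06 rad and contact force between the fingers and thumbscrew above 1 N), for 0.1 s.
At the end, for the whole second after the job is handed in: The lid is shut (within 0.03 rad), the thumbscrew stands still a quarter turn off its seat (1.35 to 1.79 rad), and it is still gripped between the fingers (more than 1 N, grasp point within 30 mm of the wing's grip point) (value of joint lid below 0.03 rad and value of joint thumbscrew between 1.35 and 1.79 rad and velocity of joint thumbscrew between -0.1 and 0.1 rad/s and contact force between the fingers and thumbscrew above 1 N and distance between the grasp point and thumbscrew_grip below 0.03 m); the arm keeps its last pose, push and grip.
It fails at once if the lid is slammed (closing faster than 2.5 rad/s) (velocity of joint lid below -2.5 rad/s).
It fails at once if the amber bottle is moved more than 2 cm (distance of amber_bottle from where it was at the start of the episode above 0.02 m).
It fails at once if the petri dish is moved more than 2 cm (distance of petri_dish from where it was at the start of the episode above 0.02 m).
It also fails if it takes over 54 s, if anything falls off the work surface, if the arm or the gripper's body presses on something with over 40 N, if the wrist force passes 120 N, or if a joint passes its speed limit or range.

## Working session

There is one attempt and no reset: what is moved stays moved. The work goes in short steps, each a Python script; the robot and the scene stay as the last script left them, time stands still between calls to the robot, and variables do not carry over. Pictures are saved under pics/ and viewed, at most 10 in all, crops included, and the job is handed in when it is done.

```bash
mkdir -p pics; python3 - <<'E'
from rig import manip
import cv2,numpy as np
ims=[]
for n in("scene","top"):
    im=manip.read_camera(n); ims.append(im); cv2.imwrite(f"pics/{n}0.png",im[:,:,::-1])
    p=manip.camera_params(n); print(n,p["K"].round(1).tolist(),p["cam_to_world"].round(3).tolist())
print(manip.camera_params("wrist"))
s=manip.sense();print(s["t"],s["eef_pos"],s["orientation"].round(3) if hasattr(s["orientation"],'round') else s["orientation"])
E
```

```text
scene [[470.8, 0.0, 252.0], [0.0, 470.8, 188.1], [0.0, 0.0, 1.0]] [[0.798, -0.452, 0.399, -0.065], [-0.603, -0.582, 0.546, -0.717], [-0.014, -0.676, -0.737, 1.12], [0.0, 0.0, 0.0, 1.0]]
top [[385.4, 0.0, 250.8], [0.0, 385.4, 195.5], [0.0, 0.0, 1.0]] [[0.026, -0.985, 0.168, 0.32], [-0.999, -0.022, 0.029, 0.041], [-0.025, -0.169, -0.985, 1.217], [0.0, 0.0, 0.0, 1.0]]
{'K': array([[333.88670342,   0.        , 253.08352941],
       [  0.        , 333.88670342, 197.31796969],
       [  0.        ,   0.        ,   1.        ]]), 'hand_eye': array([[ 1.21298738e-04, -9.62244341e-01, -2.72187093e-01,
         6.94436575e-02],
       [ 9.99999982e-01,  7.67463079e-05,  1.74328748e-04,
        -3.36362624e-04],
       [-1.46857497e-04, -2.72187109e-01,  9.62244333e-01,
        -1.21374338e-01],
       [ 0.00000000e+00,  0.00000000e+00,  0.00000000e+00,
         1.00000000e+00]])}
0.1 [0.15972932 0.55193193 0.25245359] [[-0.961  0.278 -0.001]
 [ 0.278  0.961 -0.002]
 [ 0.    -0.002 -1.   ]]
```

View pics/scene0.png

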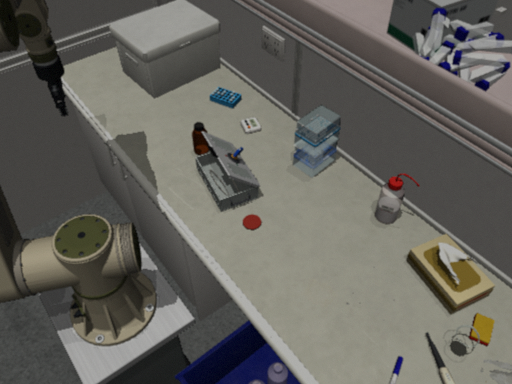

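View pics/top0.png

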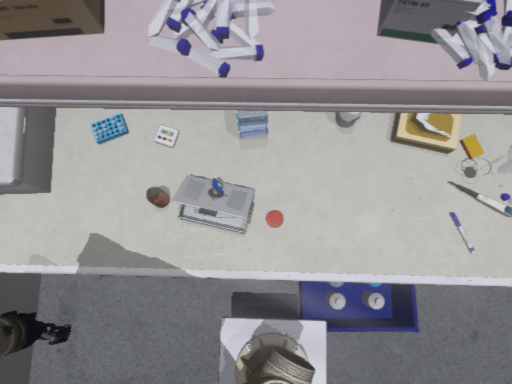

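The pictures show the box near (217,205) in top, with the lid half open, the bottle at (158,197) and the dish at (275,219). I'll enlarge both crops and get the rough box position.

```bash
cat > h.py <<'E'
from rig import manip
import cv2,numpy as np
def cam(n,s=None):
    p=manip.camera_params(n)
    if n!="wrist": return p["K"],p["cam_to_world"]
    T=np.eye(4);T[:3,:3]=s["orientation"];T[:3,3]=s["eef_pos"]
    return p["K"],T@p["hand_eye"]
def ray(C,uv):
    K,T=C; d=T[:3,:3]@np.linalg.solve(K,[uv[0],uv[1],1.]); return T[:3,3],d/np.linalg.norm(d)
def onz(C,uv,z):
    o,d=ray(C,uv); return o+d*(z-o[2])/d[2]
def tri(rs):
    A=sum(np.eye(3)-np.outer(d,d) for o,d in rs); b=sum((np.eye(3)-np.outer(d,d))@o for o,d in rs)
    p=np.linalg.solve(A,b); return p,[np.linalg.norm(np.cross(p-o,d)) for o,d in rs]
def proj(C,p):
    K,T=C; c=T[:3,:3].T@(np.array(p)-T[:3,3]); return (K@c)[:2]/c[2]
def pose(yaw): # tool down, tool x at yaw
    c,s=np.cos(yaw),np.sin(yaw); return np.array([[c,s,0],[s,-c,0],[0,0,-1.]])
E
python3 - <<'E'
from h import *
a=cv2.imread("pics/scene0.png")[110:240,180:280]; b=cv2.imread("pics/top0.png")[165:245,140:295]
a=cv2.resize(a,None,fx=4,fy=4,interpolation=cv2.INTER_CUBIC);b=cv2.resize(b,None,fx=2.58,fy=2.58,interpolation=cv2.INTER_CUBIC)
c=np.zeros((520,800,3),np.uint8);c[:,:400]=a;c[:b.shape[0],400:400+b.shape[1]]=b[:, :400];cv2.imwrite("pics/crop.png",c)
C=cam("top");S=cam("scene")
for uv,z in(((217,205),.05),((158,190),.11),((275,219),.016),((180,217),0.0),((246,231),0.0)):print(uv,onz(C,uv,z).round(3))
print("dish scene",onz(S,(252,222),.016).round(3))
print("screw",tri([ray(C,(218,185)),ray(S,(237,155))]))
E
```

```text
(217, 205) [0.488 0.178 0.05 ]
(158, 190) [0.52  0.347 0.11 ]
(275, 219) [ 0.453 -0.001  0.016]
(180, 217) [0.454 0.301 0.   ]
(246, 231) [0.414 0.089 0.   ]
dish scene [ 0.45  -0.009  0.016]
screw (array([0.53549756, 0.17272175, 0.10648517]), [np.float64(0.0040259432948184385), np.float64(0.0040259432948183465)])
```

View pics/crop.png

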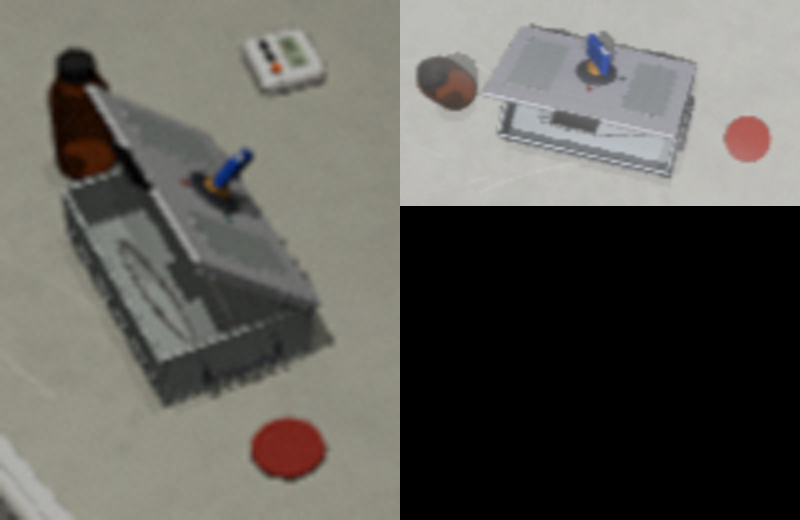

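The crop shows the box yawed about -0.19 rad, with its centre near (0.49,0.18). The lid is about half open, the bottle is clear to the left and the dish is to the right. Next I'll move to a close wrist view.

```bash
python3 - <<'E'
from h import *
manip.move_pose([0.45,0.185,0.30],pose(2.955))
s=manip.sense();im=manip.read_camera("wrist");cv2.imwrite("pics/w1.png",im[:,:,::-1]);np.savez("w1.npz",orientation=s["orientation"],eef_pos=s["eef_pos"])
print(s["t"],s["eef_pos"],np.round(s["qpos"],3))
for psi in (2.955,2.955+.9,2.955+1.57,2.955-3.14+.9,2.955-3.14+1.57,2.955-3.14):
    print(psi, np.round(manip.solve_ik([.50,.177,.1],pose(psi)),2) if manip.solve_ik([.50,.177,.1],pose(psi)) is not None else None)
E
```

```text
1.8167 [0.44975997 0.18559907 0.29990345] [ 0.226  0.131 -0.073  1.367  0.     0.412]
2.955 [ 0.19  0.33 -0.33  0.91  0.    0.38]
3.855 [ 0.19  0.33 -0.33  0.91  0.   -0.52]
4.525 [ 0.19  0.33 -0.33  0.91  0.   -1.19]
0.715 [ 0.19  0.33 -0.33  0.91  0.    2.62]
1.385 [ 0.19  0.33 -0.33  0.91  0.    1.95]
-0.18500000000000005 [ 0.19  0.33 -0.33  0.91  0.   -2.77]
```

View pics/w1.png

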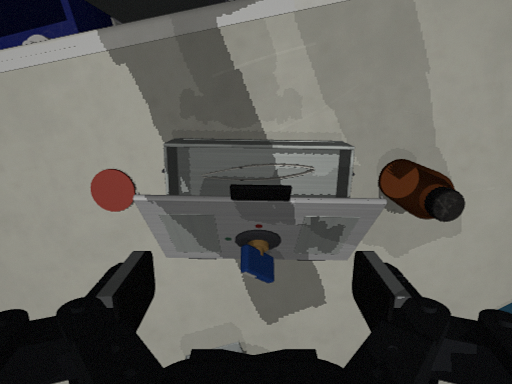

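The wrist view shows the box's front rim corners at about (166,143) and (353,143), the lid's front edge from (133,196) to (386,201), and the wing's top near (257,268). I'll compute the box pose and lid angle, then check them.

```bash
python3 - <<'E'
from h import *
from scipy.optimize import brentq
s=np.load("w1.npz");C=cam("wrist",s)
a=onz(C,(166,142),.055);b=onz(C,(353,142),.055);print(a,b,np.linalg.norm(a-b))
yv=(b-a)/np.linalg.norm(b-a);yaw=np.arctan2(-yv[0],yv[1]);X=np.array([np.cos(yaw),np.sin(yaw),0])
c=(a+b)/2+.065*X;c[2]=0;H=c+.065*X+[0,0,.0555]
print("yaw",yaw,"centre",c,"hinge",H)
# front lid top edge: corners on circle; solve phi per corner from the ray in the box xz plane
for uv in((133,197),(386,202)):
    o,d=ray(C,uv)
    def f(p):
        P=H+X*(-.134*np.cos(p)+.006*np.sin(p))+np.array([0,0,.134*np.sin(p)+.006*np.cos(p)])
        t=(P-o)@X/(d@X); return (o+t*d-P)[2]
    ph=np.linspace(.2,1.1,19);v=[f(p) for p in ph];print([brentq(f,ph[i],ph[i+1]) for i in range(18) if v[i]*v[i+1]<0])
for p in(.45,.6,.8):
    P=H+X*(-.134*np.cos(p)+.006*np.sin(p))+np.array([0,0,.134*np.sin(p)+.006*np.cos(p)])
    print(p,proj(C,P),proj(C,P+yv*.105),proj(C,P-yv*.105))
print("hinge px",proj(C,H+yv*.105),proj(C,H-yv*.105))
E
```

```text
[0.40419687 0.09747247 0.055     ] [0.44177729 0.29762819 0.055     ] 0.20365313535941557
yaw -0.18559513605303893 centre [0.48687081 0.18555579 0.        ] hinge [0.55075454 0.17356124 0.0555    ]
[0.74243376654323]
[0.7778731210793702]
0.45 [260.76321405 163.08055824] [375.65621483 163.07820889] [145.84459881 163.0829081 ]
0.6 [261.12017751 178.72451842] [381.26515144 178.72023853] [140.94719355 178.72879931]
0.8 [261.53254004 205.22385671] [387.73782874 205.21611691] [135.29634391 205.23159841]
hinge px [346.91017034 251.76223285] [170.95942162 251.78096775]
```

```bash
cat >> h.py <<'E'
YAW=-.186;X=np.array([np.cos(YAW),np.sin(YAW),0]);H=np.array([.551,.1735,.0555])
def press(p,dz=0): return H+X*(-.118*np.cos(p)+.006*np.sin(p))+np.array([0,0,.118*np.sin(p)+.006*np.cos(p)+.022+dz])
E
python3 - <<'E'
from h import *
R=pose(2.955)
manip.move_gripper(0.0,f_grip=30)
manip.move_pose(press(.85,.02),R)
f0=manip.sense()["contact_force"][2]
for p in np.append(np.arange(.8,.1,-.1),[.1,.05,.02,0]):
    manip.move_l(press(p),R,max_speed=.06); s=manip.sense();print(round(p,2),round(s["t"],2),np.round(s["contact_force"],1),s["eef_pos"].round(4)[2])
for k in range(6):
    if s["contact_force"][2]-f0>10: break
    manip.move_l(press(0,-.002*(k+1)),R,max_speed=.03); s=manip.sense();print(round(s["t"],2),np.round(s["contact_force"],1),s["eef_pos"].round(4)[2])
print(f0)
E
```

```text
0.8 3.71 [0.3 0.1 0.1] 0.1663
0.7 4.06 [ 0.5  0.3 -0.3] 0.1578
0.6 4.41 [ 0.4  0.2 -0.1] 0.1486
0.5 4.76 [-0.1 -0.1  0.4] 0.1388
0.4 5.11 [-0.4 -0.4  0.5] 0.1284
0.3 5.46 [-0.4  0.3 -0.7] 0.1175
0.2 5.81 [-0.   0.3  0.4] 0.1063
0.1 6.16 [ 0.3 -0.2 -0.2] 0.0947
0.05 6.41 [0.5 0.5 0.1] 0.089
0.02 6.66 [ 0.4 -0.2 -0.2] 0.0857
0.0 6.91 [ 0.7 -1.   2.3] 0.0835
7.16 [-4.7 -2.4 17.7] 0.0834
0.6684186608960648
```

The tip stopped at 61.4 mm, which is the height of the shut lid's top face. I'll retreat and look at the thumbscrew.

```bash
python3 - <<'E'
from h import *
R=pose(2.955)
manip.move_l(press(0,.06),R,max_speed=.15)
manip.move_gripper(1.0)
manip.move_pose(H-.085*X+[0,0,.17],R)
s=manip.sense();im=manip.read_camera("wrist");cv2.imwrite("pics/w2.png",im[:,:,::-1]);np.savez("w2.npz",orientation=s["orientation"],eef_pos=s["eef_pos"])
print(s["t"],s["eef_pos"])
C=cam("wrist",s)
hsv=cv2.cvtColor(im,cv2.COLOR_RGB2HSV)
m=cv2.inRange(hsv,(105,100,50),(130,255,255));n,l,st,ce=cv2.connectedComponentsWithStats(m)
for i in range(1,n):
    if st[i,4]>60: print("blue",st[i],ce[i],onz(C,ce[i],.1085).round(4))
print("expected screw px",proj(C,H-.057*X+[0,0,.053]),proj(C,H-.057*X+[0,0,.006]))
E
```

```text
8.95 [0.46851604 0.1892529  0.22665037]
blue [230 209  41  46 471] [252.74309979 234.04670913] [0.4959 0.1837 0.1085]
expected screw px [252.98143054 232.85482689] [252.93216389 213.26951399]
```

View pics/w2.png

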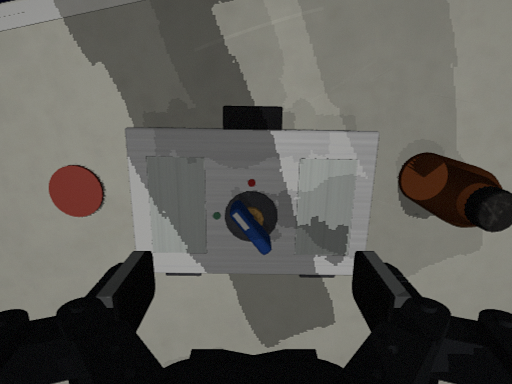

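The lid is shut. The wing runs from about (234,207) to (266,248) with the white line at its upper-left end, lying between the red dot at (251,183) and the green dot at (216,215). Now I'll measure the wing's angle.

```bash
python3 - <<'E'
from h import *
s=np.load("w2.npz");C=cam("wrist",s);im=cv2.imread("pics/w2.png")
hsv=cv2.cvtColor(im,cv2.COLOR_BGR2HSV)
m=cv2.inRange(hsv,(105,100,50),(130,255,255));roi=np.zeros_like(m);roi[195:265,225:275]=255;m&=roi
hull=cv2.convexHull(cv2.findNonZero(m)); 
P=np.array([onz(C,p[0],.1085)[:2] for p in hull],np.float32)
r=cv2.minAreaRect(P*1000);bx=cv2.boxPoints(r);print("rect mm",r)
e=sorted([bx[1]-bx[0],bx[2]-bx[1]],key=np.linalg.norm)[1];a=np.arctan2(e[1],e[0]);print("theta cand",(a-(np.pi+YAW))%np.pi)
f=[onz(C,p,.0615) for p in((126,128),(379,131))];d=f[1]-f[0];print("front",f,np.linalg.norm(d),"yaw",np.arctan2(-d[0],d[1]))
y=np.arctan2(-d[0],d[1]);print("axis from lid",(f[0]+f[1])/2+.077*np.array([np.cos(y),np.sin(y),0]))
rd=onz(C,(251,183),.0615);g=onz(C,(216,215),.0615);print("dots",rd,g,"from axis",(H-.057*X-rd),(H-.057*X-g))
c=cv2.resize(im[160:280,190:310],(600,600),interpolation=cv2.INTER_CUBIC);cv2.imwrite("pics/c2.png",c)
E
```

```text
rect mm ((493.79168701171875, 182.1694793701172), (43.23459243774414, 9.098567008972168), 27.511503219604492)
theta cand 0.66616654
front [array([0.40074422, 0.0931498 , 0.0615    ]), array([0.44284148, 0.3022564 , 0.0615    ])] 0.21330201814333033 yaw -0.1986641135789718
axis from lid [0.49727834 0.18250639 0.0615    ]
dots [0.46703688 0.18759709 0.0615    ] [0.49037836 0.15087793 0.0615    ] from axis [ 0.02794627 -0.00355611 -0.006     ] [ 0.00460479  0.03316304 -0.006     ]
```

View pics/c2.png

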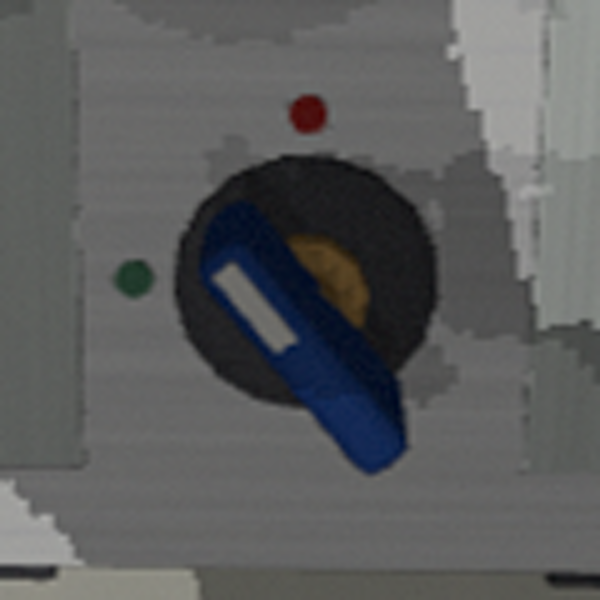

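θ is about 0.69 and the axis is at (0.4955, 0.183). I'll grip the wing and turn it to the seat, watching the moment.

```bash
python3 - <<'E'
from h import *
R=pose(np.pi+YAW+.69)
manip.move_pose([.4955,.183,.18],R)
manip.move_l([.4955,.183,.1025],R,max_speed=.1)
manip.move_gripper(0.0,f_grip=40)
s=manip.sense();print(s["t"],s["gripper_width"],s["grip_force"],np.round(s["contact_force"],1),np.round(s["moment"],3),np.round(s["qpos"],3))
q=np.array(s["qpos"])
if s["gripper_width"]>.03:
  for d in np.append(np.arange(.1,.6,.1),np.arange(.55,1.0,.05)):
    t=q.copy();t[5]+=d;manip.goto_joints(t);s=manip.sense()
    print(round(d,2),"th",round(.69-d,2),round(s["t"],2),np.round(s["contact_force"],1),np.round(s["moment"],3),round(s["qpos"][5],3))
    if abs(s["moment"][2])>.3: break
E
```

```text
11.3167 0.1072019011905172 43.755981707945466 [ 2.3 -5.2  0.9] [-0.88  -0.316 -0.005] [ 0.201  0.319 -0.332  0.918 -0.003 -0.302]
0.1 th 0.59 11.57 [-0.3  0.1  0.3] [ 0.116  0.057 -0.037] -0.205
0.2 th 0.49 11.82 [ 0.  -0.7  0.2] [ 0.033  0.029 -0.019] -0.106
0.3 th 0.39 12.07 [ 1.1 -0.   1.2] [ 0.181  0.066 -0.04 ] -0.007
0.4 th 0.29 12.32 [-0.7  0.5 -1.3] [ 0.345  0.06  -0.062] 0.093
0.5 th 0.19 12.57 [0.3 1.  0.2] [ 0.444  0.075 -0.11 ] 0.193
0.55 th 0.14 12.82 [ 0.3  1.8 -0.3] [ 0.584  0.018 -0.018] 0.244
0.6 th 0.09 13.07 [0.4 2.8 0.1] [ 0.733  0.051 -0.04 ] 0.295
0.65 th 0.04 13.32 [0.1 3.1 0.3] [ 0.869 -0.026 -0.095] 0.345
0.7 th -0.01 13.57 [-0.5  3.9 -0.3] [ 1.051  0.011 -0.103] 0.395
0.75 th -0.06 13.82 [0.1 3.8 0. ] [ 1.003 -0.134  0.843] 0.444
```

The moment jumped to 0.84 N m, so the screw is seated at q6 ≈ 0.40. I'll hold briefly, then back off 1.57 rad and check.

```bash
python3 - <<'E'
from h import *
manip.hold(.4);s=manip.sense();q=np.array(s["qpos"]);print(np.round(s["moment"],3),s["grip_force"])
for v in np.linspace(.40,.40-1.57,6):
    t=q.copy();t[5]=v;manip.goto_joints(t)
manip.hold(.3);s=manip.sense();im=manip.read_camera("wrist");cv2.imwrite("pics/w3.png",im[:,:,::-1])
print(s["t"],np.round(s["qpos"],3),np.round(s["contact_force"],1),np.round(s["moment"],3),s["grip_force"],s["gripper_width"],s["eef_pos"])
E
```

```text
[ 1.177 -0.173  0.849] 48.133224158736994
16.7667 [ 0.2    0.319 -0.332  0.918 -0.004 -1.167] [ 2.7 -4.3 -0.8] [-0.829 -0.466 -0.062] 43.49338537082076 0.10923057745821767 [0.49682788 0.18136917 0.10288824]
```

View pics/w3.png

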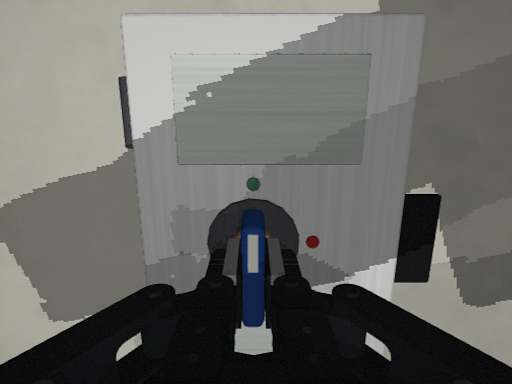

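The white line (253,235–272) points straight at the green dot (253,184). The wing is held between the pads and the lid is shut, so I'm handing in.

```bash
python3 -c "
from rig import manip
print(manip.close_job())"
```

```text
the job is handed in; nothing more can be done
None
```

The lid is shut; I turned the thumbscrew to its seat, backed it off a quarter turn to the green dot, and handed the job in with the fingers still gripping it; the bottle and dish were not touched, and no verdict came back.

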